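Reset the weld chamber guard and hold it half open

ROBOT

A 6-joint arm with a two-finger parallel gripper is mounted at the origin on the work surface. World frame = base frame: x ahead of the robot, y to its left, z up, the work surface at z = 0. Lengths are in m, angles in rad, forces in N, time in s.
With the tool pointing down it reaches from about 0.375 to 0.9 m from the base axis. Payload 3.1 kg.
Tool frame: the origin (TCP) lies midway between the tips of the shut fingers; the grasp point (between the pads) lies 19 mm behind it; z points along the fingers, y is the line along which they close (so a half turn about z gives the same grasp; the last joint's range is limited). The gripper opens to 85 mm and grips with 20 to 120 N. Pads are 22 mm wide; open, the fingers measure 114 mm over their backs; the gripper's body (76 mm by 85 mm) begins 54 mm behind the grasp point. The pads swing forward as they close: fully open they stand 13 mm farther back than shut.
Start: joints at [-1.337, 0.527, 1.433, -0, 1.181, -0.178], TCP at [0.251, -0.572, 0.231] pointing down, gripper open.
Joint ranges: [-3.08, 3.08], [-0.75, 2.2], [0.22, 2.44], [-1.43, 4.57], [0, 2.65], [-2.85, 2.85]. Speed limits (rad/s): [2.79, 2.79, 3.14, 3.14, 3.14, 3.14].

INTERFACE

Orientations are given as a unit quaternion [x, y, z, w].
In Python, from station import manip gives the robot as it stands.
- The arm moves only by the tool drive_tool, never from a script. Its argument "motion" is a list that holds one entry, the list of rows, each a list of 5 numbers: the finger opening in mm, from 0 to 85.4, then the shift along the tool's x, y, z in units of 30 mm (1.0 is 30 mm), then the turn about the tool's z in units of 8 degrees (1.0 is 8 degrees). In form: [[[fingers, x, y, z, yaw], ...]]. A call has 1 to 10 rows; each row is the pose to reach, as a shift and turn from the pose commanded when the call began, along the tool's axes at that moment; what a row does not reach only later rows make up. A row lasts 1/10 s, in which the tool goes at most 50 mm and 8.59 degrees, less where a joint would pass 70% of its speed; a pose out of reach is approached as far as the arm can. A call with a gripper value outside its range is refused whole. The fingers move at their own pace and stop on an object; "squeeze" is the grip in N (left out, the last holds). Time passes only in rows, so rows that repeat a pose let the fingers close. It gives the time, the measured TCP pose, the force, the opening and the grip force at its end, in the units of the state.
- manip.sense(): the state, without advancing time (a new reading comes with each control period).
- manip.snapshot(name): name is "side" or "top"; returns the picture (480x640x3 uint8, red, green, blue); there is no depth.
- manip.camera_model(name): a dict with "fov_y" (degrees; the focal length in pixels is half the picture's height over the tangent of half this angle, whatever the lens; pixels are square), "cx", "cy" (the principal point, pixels), "origin" and "orientation" of the camera in the world. Camera axes: x right, y up, looking along -z (the intrinsics and any distortion apply to the point x, -y, -z); pixel columns grow to the right and rows downward; lengths in m; the calibration is good to about 2 mm. A picture is of the moment at which its call begins. camera_model takes no time and is no camera call.
- manip.sign_off(): hands the job in; it is judged then, once.
The state is a dict: "t": time; "q": joint angles; "qd": joint speeds; "tau": joint torques, N m; "tcp_pos": TCP position; "tool_rot": TCP orientation; "force": force on the tool from outside, world axes, zero at the start; "ft_torque": the same for the moment, N m; "finger_gap": opening from 0.0 (shut) to 1.0 (fully open); "gripper_force": force on a finger pad.
Only numpy, scipy, OpenCV 4.12 (cv2) and the standard library are available. Lean on these libraries where they do the work, as an engineer would, in place of code of your own. Each camera call takes 0.05 s, during which the arm holds its last target. There are 200 camera calls.

TASK

The guard of the laser weld chamber is standing open. Lower it gently, without letting it drop, until it is fully shut so that the interlock resets; then raise it again to 45 degrees, in line with the yellow mark on the quadrant, and keep holding it there with the gripper so that the insert can be inspected: finish while still holding it, because it falls shut if let go. Leave the steel pin, the steel block and the spray can beside the chamber where they stand.

Things in the scene. Friction and masses are not known exactly. Their poses are not given: they have to be found in the camera images.
- chamber: Grey open-topped weld chamber fixed to the table, 150 (its x) by 200 (its y) by 110 mm high, base plate 180 x 210 x 8 mm; a nest with a steel insert is fixed inside. Origin: centre of its underside, on the table; z up. The hinge runs along its y at its +x rim, 75 mm from the origin; the guard opens at its -x rim, which faces roughly to the robot's left (world +y).
- mark_45 (a point): Middle of the yellow mark (34 mm long, 10 mm thick) on the fixed quadrant, a steel wire arc of radius 105 mm about the hinge, 114 mm from the chamber's origin on its +y side. The mark lies on the line that rises from the hinge at 45 degrees: seen from the side, the guard is in line with it at 45 degrees.
- guard (a joint): Guard angle, rad: 0 = fully shut, level (end stop); pi/2 = upright; 1.92 = leaning back on its stop. Starts at 1.6 to 1.92. Guard: blue frame with amber window, 152 x 200 x 8 mm, 0.25 to 0.5 kg with its bar. Slight hinge friction (0.08 N m): past upright it stays leaning back, but below about 1.2 it surely falls shut unless held.
- guard_hinge (a point): Point on the hinge axis at mid length, 115 mm above the table; does not move with the guard; the hinge axis is the chamber's y.
- guard_bar (a point): Middle of the red round grip bar: in the guard's plane, parallel to the hinge, 195 mm from it, 43 mm beyond the guard's free edge. Diameter 12, length 130 mm; two stems leave 100 mm clear between them. Shut, the bar lies 115 mm above the table. A gripper pointing straight down, fingers closing across the bar, can hold it at any angle; the bar turns between the pads.
- pin: Bystander: upright steel pin, 25 mm diameter, 80 mm high, loose, on the table by the chamber's +y side. Origin: centre of its underside.
- block: Bystander: dark steel block 60 x 40 x 30 mm high, loose, on the table by the chamber's -y side (towards the robot). Origin: centre of its underside.
- can: Bystander: blue spray can, 52 mm diameter, 150 mm high, loose, on the table in front of the chamber's -x side, 70 mm or more beyond the shut bar. Origin: centre of its underside.

How it is judged:
By the outcome, as a careful person would: the job done as asked, in the order asked, and still so for the second after the job is handed in, while the arm keeps its last pose, push and grip.
It also fails if it takes over 48 s, if anything falls off the work surface, if the arm or the gripper's body presses on something with over 40 N, if the wrist force passes 120 N, or if a joint passes its speed limit or range.

## Working session

There is one attempt and no reset: what is moved stays moved. The work goes in short steps, Python scripts to look and compute and a tool call to move; the robot and the scene stay as the last step left them, time stands still between calls to the robot, and variables do not carry over. Pictures are saved under pics/ and viewed, at most 10 in all, crops included, and the job is handed in when it is done.

Besides the shell and the picture viewer there is one more tool, called as name(argument=value, ...) on one line, values as JSON. drive_tool: Moves the arm, as the interface text tells. Its arguments: {"type":"object","properties":{"motion":{"type":"array","items":{"type":"array","items":{"type":"array","items":{"type":"number"}}}},"squeeze":{"type":"number"}},"required":["motion"]}

```bash
mkdir -p pics
python3 - <<'E'
from station import manip
import cv2,numpy as np
s=manip.sense(); print(s)
for n in ("side","top"):
    print(manip.camera_model(n)); cv2.imwrite(f"pics/{n}0.png",manip.snapshot(n)[:,:,::-1])
E
```

```text
{'t': 0.0, 'q': array([-1.33649846e+00,  5.28450761e-01,  1.43390737e+00,  2.24103440e-06,
        1.18140415e+00, -1.78478821e-01]), 'qd': array([ 0.0006923 , -0.00201508, -0.00064244,  0.00010278, -0.00079998,
        0.00019358]), 'tau': array([-1.55238959e-03, -4.42355597e+01, -1.78021109e+01, -3.02099070e-04,
        8.68811767e-03, -3.37561424e-06]), 'tcp_pos': array([ 0.25059145, -0.57177816,  0.23034148]), 'tool_rot': array([ 9.78776931e-01,  2.04925698e-01, -2.92369178e-05, -1.08441963e-03]), 'force': array([-0.46780657, -0.31085573, -0.3860071 ]), 'ft_torque': array([-0.00421321, -0.00014867,  0.04018993]), 'gripper_force': 0.0, 'finger_gap': 0.9991175583156405}
{'fov_y': 56.61499894605764, 'cx': 323.01274061663736, 'cy': 239.6538084206308, 'origin': array([ 0.94241582, -0.16144255,  0.6895842 ]), 'orientation': array([0.30174382, 0.14870624, 0.42923678, 0.83820815])}
{'fov_y': 57.09080262111919, 'cx': 319.1891633739588, 'cy': 236.84993260960724, 'origin': array([0.42069799, 0.11583014, 0.87324957]), 'orientation': array([-0.08202681,  0.0519522 ,  0.71357597, -0.69381692])}
```

View pics/side0.png

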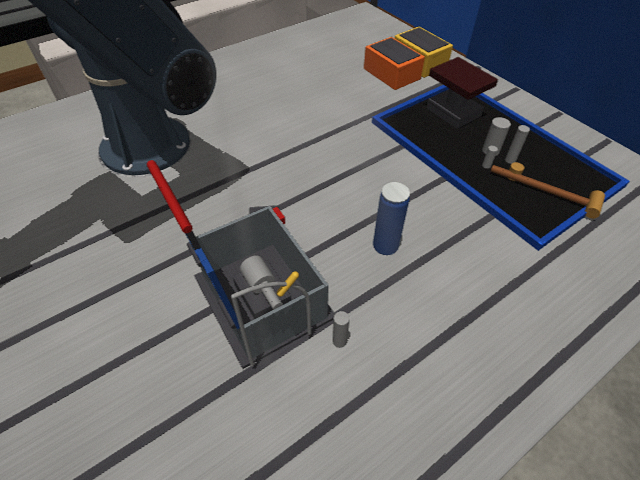

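View pics/top0.png

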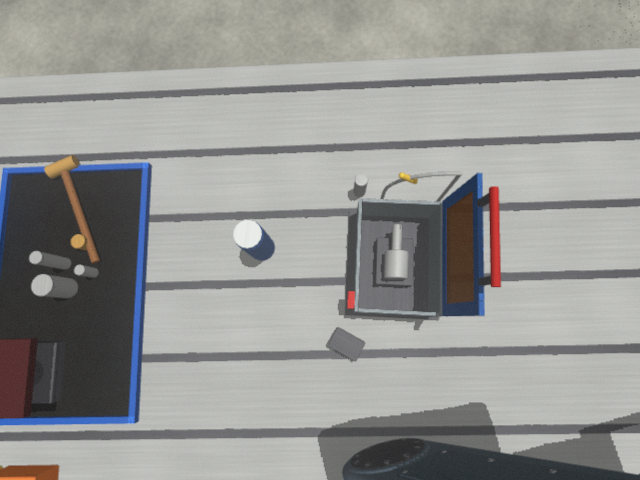

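The side view shows the red bar from (150,163) to (188,230), the mark at (289,284), the can at (392,215) and the pin at (341,330). The top view shows the bar from (495,188) to (496,287), the mark at (408,178), the can at (250,238), the pin at (361,185) and the block at (345,343). The guard leans back towards world -y.

```bash
cat > h.py <<'E'
from station import manip
import cv2,numpy as np
from scipy.spatial.transform import Rotation as R
def ray(n,p):
    c=manip.camera_model(n); f=240/np.tan(np.radians(c['fov_y']/2))
    d=R.from_quat(c['orientation']).apply([(p[0]-c['cx'])/f,-(p[1]-c['cy'])/f,-1]); return c['origin'],d/np.linalg.norm(d)
def tri(ps,pt):
    (a,u),(b,v)=ray('side',ps),ray('top',pt)
    s,t=np.linalg.lstsq(np.c_[u,-v],b-a,rcond=None)[0]
    return (a+s*u+b+t*v)/2,np.linalg.norm(a+s*u-b-t*v)
def plane(n,p,z):
    o,d=ray(n,p); return o+d*(z-o[2])/d[2]
def blob(img,lo,hi,roi):
    hsv=cv2.cvtColor(img,cv2.COLOR_RGB2HSV); m=cv2.inRange(hsv,lo,hi); k=np.zeros_like(m)
    x0,y0,x1,y1=roi; k[y0:y1,x0:x1]=m[y0:y1,x0:x1]
    c=max(cv2.findContours(k,cv2.RETR_EXTERNAL,cv2.CHAIN_APPROX_NONE)[0],key=cv2.contourArea)
    b=cv2.boxPoints(cv2.minAreaRect(c)); e=[np.linalg.norm(b[1]-b[0]),np.linalg.norm(b[2]-b[1])]
    q=[(b[0]+b[1])/2,(b[2]+b[3])/2] if e[0]<e[1] else [(b[1]+b[2])/2,(b[3]+b[0])/2]
    return sorted(map(tuple,q),key=lambda p:p[1]),cv2.contourArea(c)
RED=((0,150,60),(7,255,255)); YEL=((18,120,80),(35,255,255))
def bar(si,ti,rs,rt):
    s,a=blob(si,*RED,rs); t,b=blob(ti,*RED,rt); print('bar px',s,a,t,b)
    A=tri(s[0],t[1]);B=tri(s[1],t[0]); print(A,B,'len',np.linalg.norm(A[0]-B[0])); return A[0],B[0]
E
python3 - <<'E'
from h import *
np.set_printoptions(precision=4,suppress=True)
si=cv2.imread('pics/side0.png')[:,:,::-1].copy(); ti=cv2.imread('pics/top0.png')[:,:,::-1].copy()
A,B=bar(si,ti,(130,140,230,260),(470,170,520,310))
yc=B-A; yc[2]=0; yc/=np.linalg.norm(yc); xc=np.array([yc[1],-yc[0],0]); print('yc',yc,'yaw',np.degrees(np.arctan2(yc[1],yc[0])),'mid',(A+B)/2)
s,a=blob(si,*YEL,(270,260,310,310)); t,b=blob(ti,*YEL,(390,165,425,190)); print(s,a,t,b)
M=tri(np.mean(s,0),np.mean(t,0)); print('mark',M)
H=M[0]-.114*yc+.0742*xc-[0,0,.0742]; print('hinge',H)
d=(A+B)/2-H; print('r',np.linalg.norm(d),'ang',np.arctan2(d[2],-d@xc),'along',d@yc)
# rim corners, by hand: far corner at +y,-x and -y,-x
for ps,pt in (((326,286),(359,200)),((269,210),(358,313))): print('rim',tri(ps,pt))
print('can top',tri((396,190),(247,234)),'pin top',tri((342,318),(361,180)),'block',plane('top',(345,341),.03))
E
```

```text
bar px [(np.float32(149.6656), np.float32(160.63693)), (np.float32(188.49364), np.float32(231.82166))] 692.5 [(np.float32(493.19702), np.float32(186.97215)), (np.float32(495.5019), np.float32(286.08136))] 757.0
(array([ 0.4594, -0.0802,  0.311 ]), np.float64(0.00030218613433867167)) (array([ 0.5905, -0.0912,  0.3039]), np.float64(0.00280973070423937)) len 0.13178983819193218
yc [ 0.9965 -0.0839  0.    ] yaw -4.815591831161138 mid [ 0.525  -0.0857  0.3074]
[(np.float32(296.9344), np.float32(271.77866)), (np.float32(277.67212), np.float32(294.8934))] 170.0 [(np.float32(398.87674), np.float32(174.32877)), (np.float32(416.41098), np.float32(180.90411))] 61.5
mark (array([ 0.6458, -0.0006,  0.1875]), np.float64(0.0016478393787260092))
hinge [ 0.526  -0.0649  0.1133]
r 0.19520965197386272 ang 1.677307922393226 along 0.0007517068971687113
rim (array([0.635 , 0.074 , 0.1019]), np.float64(0.0009144301663706358))
rim (array([0.4361, 0.0867, 0.0949]), np.float64(0.007965225399321828))
can top (array([0.5703, 0.2685, 0.1493]), np.float64(0.0038987173343976184)) pin top (array([0.6823, 0.0686, 0.0744]), np.float64(0.0043868035263878264)) block [0.3846 0.1066 0.03  ]
```

drive_tool(motion=[[[85,0.5,-0.4,-0.8,0.3],[85,1.5,-1.1,-1.6,0.7],[85,2.6,-1.9,-2.4,1.1],[85,3.7,-2.8,-3.2,1.5],[85,4.9,-3.7,-4.0,1.9],[85,6.1,-4.6,-4.7,2.3],[85,7.3,-5.5,-5.2,2.7],[85,8.5,-6.4,-5.6,3.1],[85,9.5,-7.2,-5.7,3.5],[85,10.4,-7.8,-5.7,3.5]]], squeeze=40)

```text
t: 1.1
tcp_pos: [0.4432, -0.2308, 0.403]
tool_rot: [0.999, -0.038, 0.0, 0.0]
force: [0.8, -0.9, -0.2]
finger_gap: 0.992
gripper_force: 0.0
```

```bash
cat >> h.py <<'E'
H=np.array([.526,-.065,.114]); yaw=np.radians(-4.4); u=np.array([-np.sin(yaw),np.cos(yaw),0])
def bp(th): return H+.195*(np.cos(th)*u+[0,0,np.sin(th)])
def go(target):
    s=manip.sense(); r=R.from_quat(s['tool_rot']); m=r.as_matrix()
    print('t',s['t'],'tcp',s['tcp_pos'].round(4),'F',s['force'].round(1),'gap',round(s['finger_gap'],3),s['gripper_force'])
    print('shift units',(r.inv().apply(target-s['tcp_pos'])/.03).round(2),'yaw units',(-np.degrees(yaw-np.arctan2(m[1,0],m[0,0]))/8).round(2),'tilt',np.degrees(np.arccos(-m[2,2])))
E
python3 -c "
from h import *
b=np.array([.525,-.0857,.3074]); go(b+[0,0,.07]); go(b-[0,0,.019])"
```

```text
t 1.1 tcp [ 0.4432 -0.2308  0.403 ] F [ 0.8 -0.9 -0.2] gap 0.992 0.0
shift units [ 2.35 -5.03  0.85] yaw units 0.01 tilt 0.055288205796474914
t 1.1 tcp [ 0.4432 -0.2308  0.403 ] F [ 0.8 -0.9 -0.2] gap 0.992 0.0
shift units [ 2.35 -5.03  3.82] yaw units 0.01 tilt 0.055288205796474914
```

drive_tool(motion=[[[85,0.4,-0.8,0],[85,1,-2,0],[85,1.6,-3.4,0],[85,2.1,-4.4,0.2],[85,2.35,-5,0.5],[85,2.35,-5,0.9]]])

```text
invalid input at $.motion[0][0]: expected 5 numbers
```

drive_tool(motion=[[[85,0.4,-0.8,0,0],[85,1,-2,0,0],[85,1.6,-3.4,0,0],[85,2.1,-4.4,0.2,0],[85,2.35,-5,0.5,0],[85,2.35,-5,0.9,0],[85,2.35,-5,0.9,0]]])

```text
t: 1.8
tcp_pos: [0.5229, -0.0883, 0.373]
tool_rot: [0.999, -0.037, -0.003, -0.001]
force: [-0.0, -0.3, -0.8]
finger_gap: 0.995
gripper_force: 0.0
```

```bash
python3 -c "
from h import *
b=np.array([.525,-.0857,.3074]); go(b-[0,0,.019])
a=manip.snapshot('side');t=manip.snapshot('top');cv2.imwrite('pics/m1.png',np.hstack([a[100:340,100:440],t[140:380,340:640]])[:,:,::-1])"
```

```text
t 1.8 tcp [ 0.5229 -0.0883  0.373 ] F [-0.  -0.3 -0.8] gap 0.995 0.0
shift units [ 0.08 -0.09  2.82] yaw units 0.01 tilt 0.3000977826954954
```

View pics/m1.png

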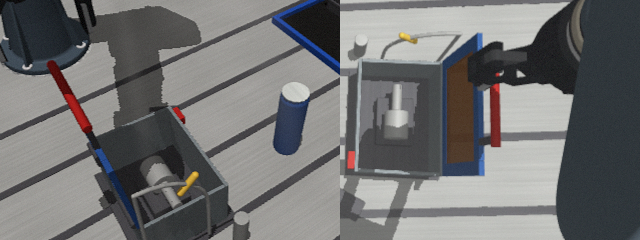

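The side crop shows the bar still at (70,97), but no gripper above it. In the top crop the gripper covers the far half of the bar at about (500,60). I expected it over the middle, so I'll check projections before descending.

```bash
cat >> h.py <<'E'
def proj(n,P):
    c=manip.camera_model(n); f=240/np.tan(np.radians(c['fov_y']/2))
    p=R.from_quat(c['orientation']).inv().apply(np.array(P)-c['origin']); return (np.array([c['cx'],c['cy']])+f*np.array([p[0],-p[1]])/-p[2]).round(1)
E
python3 -c "
from h import *
s=manip.sense();print(s['t'],s['q'].round(3))
for n in('side','top'):
  print(n,proj(n,s['tcp_pos']),proj(n,s['tcp_pos']+[0,0,.1]),proj(n,[.525,-.0857,.3074]),proj(n,[0,0,0]),proj(n,[.251,-.572,.231]))
cv2.imwrite('pics/s2.png',manip.snapshot('side')[:,:,::-1])
cv2.imwrite('pics/t2.png',manip.snapshot('top')[:,:,::-1])"
```

```text
1.9 [-3.790e-01  2.580e-01  1.463e+00 -1.000e-03  1.422e+00  1.268e+00]
side [147.3 150.6] [114.9  64.2] [167.2 194.1] [144.7 144.5] [-277.7  271.6]
top [517.6 224.5] [561.  200.9] [493.7 234.9] [413.4 564.3] [875.6 442. ]
```

View pics/s2.png

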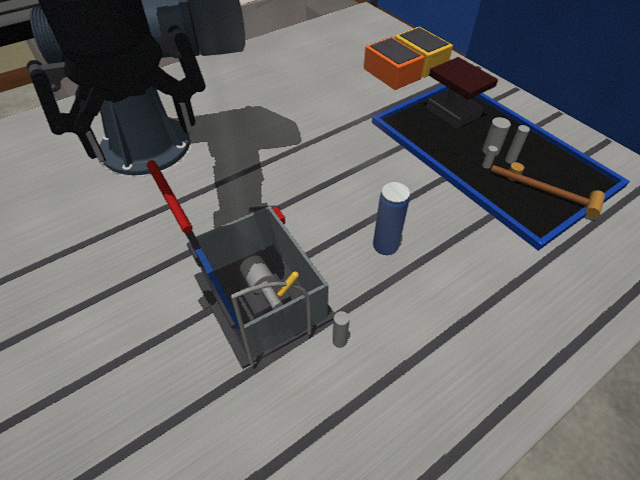

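View pics/t2.png

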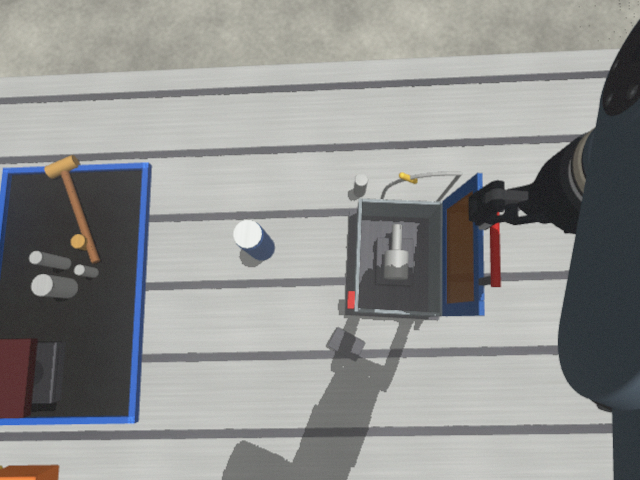

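Both views show the open gripper above the bar. In the side view the fingertips are near (98,160) and (197,93), which roughly agrees with the projected TCP at (147,150). I'll zoom in with predicted points overlaid.

```bash
python3 -c "
from h import *
s=manip.sense();r=R.from_quat(s['tool_rot']);T=s['tcp_pos']
out=[]
for n,f,(x,y) in(('side','s2',(20,40)),('top','t2',(440,150))):
  im=cv2.imread(f'pics/{f}.png')
  im=cv2.resize(im[y:y+140,x:x+200],None,fx=2,fy=4) if 0 else cv2.resize(im[y:y+150,x:x+200],None,fx=2,fy=2)
  im=cv2.resize(im,(400,300)); im=cv2.convertScaleAbs(im,alpha=2.5)
  for k,c in((.0427,(0,255,0)),(-.0427,(255,0,255))):
    q=proj(n,T+r.apply([0,k,-.013]));print(n,q);cv2.circle(im,tuple(((q-[x,y])*2).astype(int).tolist()),3,c,1)
  out.append(im)
cv2.imwrite('pics/z.png',np.hstack(out))"
```

```text
side [102.2 154.1]
side [181.9 128. ]
top [562.6 223. ]
top [483.5 219.8]
```

View pics/z.png

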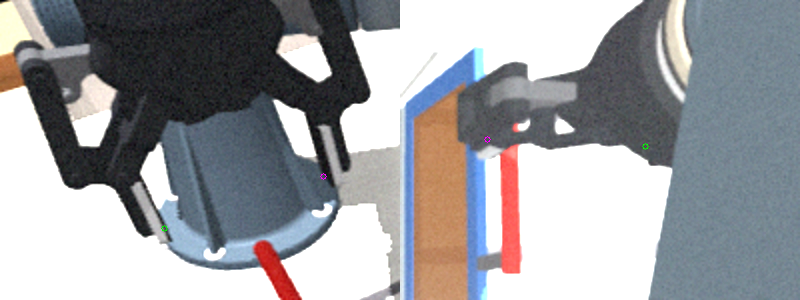

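The zoom shows the predicted fingertips (green and magenta circles) lying on the actual pads in both views, at about (160,235) and (330,175) in the side crop. The calibration agrees, so I'll descend and close.

drive_tool(motion=[[[85,0.08,-0.1,0.3,0],[85,0.08,-0.1,0.8,0],[85,0.08,-0.1,1.3,0],[85,0.08,-0.1,1.8,0],[85,0.08,-0.1,2.2,0],[85,0.08,-0.1,2.5,0],[85,0.08,-0.1,2.75,0],[85,0.08,-0.1,2.8,0],[85,0.08,-0.1,2.8,0]]])

```text
t: 2.9
tcp_pos: [0.5271, -0.086, 0.2913]
tool_rot: [0.999, -0.038, 0.0, 0.0]
force: [0.6, 0.1, -0.6]
finger_gap: 0.997
gripper_force: 0.0
```

drive_tool(motion=[[[40,0,0,0,0],[30,0,0,0,0],[25,0,0,0,0],[20,0,0,0,0],[15,0,0,0,0],[10,0,0,0,0],[6,0,0,0,0],[4,0,0,0,0],[4,0,0,0,0],[4,0,0,0,0]]], squeeze=30)

```text
t: 3.9
tcp_pos: [0.527, -0.086, 0.2915]
tool_rot: [0.999, -0.038, 0.0, 0.0]
force: [-0.1, 0.7, 1.6]
finger_gap: 0.128
gripper_force: 29.3
```

```bash
cat >> h.py <<'E'
def arc(t0,ths):
    r=R.from_quat(manip.sense()['tool_rot']); go(bp(t0)-[0,0,.019])
    for t in ths: print(round(t,3),(r.inv().apply(bp(t)-bp(t0))/.03).round(2))
E
python3 -c "
from h import *
print(bp(1.677)); arc(1.677,1.677-.45*(1-np.cos(np.pi*np.arange(1,11)/10))/2)"
```

```text
[ 0.52441416 -0.08560988  0.30790131]
t 3.9 tcp [ 0.527  -0.086   0.2915] F [-0.1  0.7  1.6] gap 0.128 29.26968902349472
shift units [-0.09 -0.01  0.09] yaw units 0.01 tilt 0.01128927541664575
1.666 [ 0.   -0.07 -0.01]
1.634 [ 0.   -0.28 -0.02]
1.584 [ 0.   -0.6  -0.04]
1.522 [ 0.   -1.01 -0.03]
1.452 [ 0.   -1.46  0.01]
1.382 [ 0.   -1.91  0.08]
1.32 [ 0.   -2.3   0.17]
1.27 [ 0.   -2.62  0.25]
1.238 [ 0.   -2.81  0.32]
1.227 [ 0.   -2.88  0.34]
```

drive_tool(motion=[[[4,0,-0.07,0,0],[4,0,-0.28,-0.02,0],[4,0,-0.6,-0.03,0],[4,0,-1.0,-0.03,0],[4,0,-1.46,0.01,0],[4,0,-1.91,0.08,0],[4,0,-2.3,0.17,0],[4,0,-2.62,0.25,0],[4,0,-2.81,0.32,0],[4,0,-2.88,0.34,0]]])

```text
t: 4.9
tcp_pos: [0.5336, 0.0011, 0.2809]
tool_rot: [0.999, -0.037, -0.0, -0.0]
force: [1.0, -0.2, 1.1]
finger_gap: 0.128
gripper_force: 30.2
```

```bash
python3 -c "
from h import *
np.set_printoptions(precision=3,suppress=True)
arc(1.227,1.227-.5*(1-np.cos(np.pi*np.arange(1,11)/10))/2)
c=manip.snapshot('side');s,a=blob(c,*RED,(130,130,260,280));print(s,a)
t=manip.snapshot('top');q,b=blob(t,*RED,(400,150,540,310));print(q,b)
for th in (1.15,1.2,1.25,1.3):
  print(th,[proj('side',bp(th)+k*.065*np.array([np.cos(yaw),np.sin(yaw),0])) for k in(-1,1)])"
```

```text
t 4.9 tcp [0.534 0.001 0.281] F [ 1.  -0.2  1.1] gap 0.128 30.204640924930573
shift units [-0.08  0.03  0.08] yaw units 0.01 tilt 0.016159375886055462
1.215 [ 0.   -0.07  0.03]
1.179 [ 0.   -0.29  0.11]
1.124 [ 0.   -0.62  0.26]
1.054 [ 0.   -1.02  0.47]
0.977 [ 0.   -1.45  0.73]
0.9 [ 0.   -1.85  1.03]
0.83 [ 0.   -2.2   1.32]
0.775 [ 0.   -2.45  1.57]
0.739 [ 0.   -2.61  1.74]
0.727 [ 0.   -2.67  1.8 ]
[(np.float32(232.58109), np.float32(171.0135)), (np.float32(259.47296), np.float32(208.66216))] 282.0Traceback (most recent call last):
  File "<string>", line 6, in <module>
    t=manip.snapshot('top');q,b=blob(t,*RED,(400,150,540,310));print(q,b)
                                ~~~~^^^^^^^^^^^^^^^^^^^^^^^^^^
  File "h.py", line 16, in blob
    c=max(cv2.findContours(k,cv2.RETR_EXTERNAL,cv2.CHAIN_APPROX_NONE)[0],key=cv2.contourArea)
ValueError: max() iterable argument is empty
```

drive_tool(motion=[[[4,0,-0.07,0.03,0],[4,0,-0.29,0.11,0],[4,0,-0.62,0.26,0],[4,0,-1.02,0.47,0],[4,0,-1.45,0.73,0],[4,0,-1.85,1.03,0],[4,0,-2.2,1.32,0],[4,0,-2.45,1.57,0],[4,0,-2.61,1.74,0],[4,0,-2.67,1.8,0]]])

```text
t: 6.0
tcp_pos: [0.5397, 0.0807, 0.2265]
tool_rot: [0.999, -0.038, -0.0, -0.0]
force: [0.9, -0.8, 0.2]
finger_gap: 0.126
gripper_force: 29.6
```

```bash
python3 -c "
from h import *
np.set_printoptions(precision=3,suppress=True)
arc(.727,.727-.5*(1-np.cos(np.pi*np.arange(1,11)/10))/2)
cv2.imwrite('pics/s3.png',manip.snapshot('side')[:,:,::-1])"
```

```text
t 6.0 tcp [0.54  0.081 0.227] F [ 0.9 -0.8  0.2] gap 0.126 29.573189914226532
shift units [-0.08  0.02  0.06] yaw units 0.01 tilt 0.022295862344355873
0.715 [ 0.   -0.05  0.06]
0.679 [ 0.   -0.2   0.24]
0.624 [ 0.   -0.42  0.52]
0.554 [ 0.   -0.67  0.9 ]
0.477 [ 0.   -0.92  1.34]
0.4 [ 0.   -1.13  1.79]
0.33 [ 0.   -1.29  2.21]
0.275 [ 0.   -1.4   2.56]
0.239 [ 0.   -1.46  2.78]
0.227 [ 0.   -1.48  2.86]
```

View pics/s3.png

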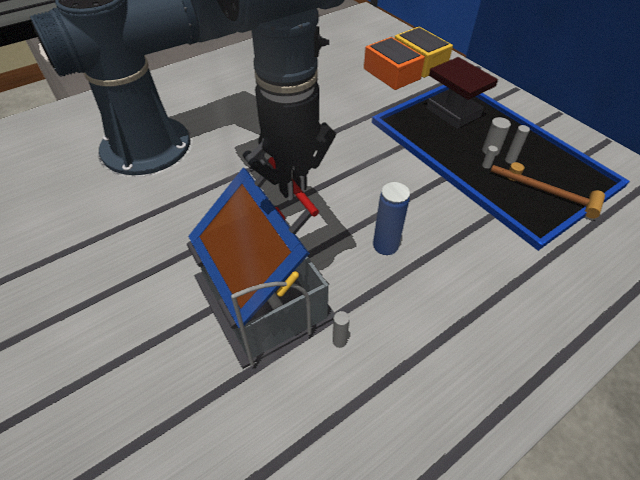

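The side view shows the guard gripped and near 45°. Its edge runs from (240,322) to (305,252), roughly in line with the yellow mark at (289,284). The bar is between the fingers at (295,190), and the bystanders haven't moved. I'll keep lowering.

drive_tool(motion=[[[4,0,-0.05,0.06,0],[4,0,-0.2,0.24,0],[4,0,-0.42,0.52,0],[4,0,-0.67,0.9,0],[4,0,-0.92,1.34,0],[4,0,-1.13,1.79,0],[4,0,-1.29,2.21,0],[4,0,-1.4,2.56,0],[4,0,-1.46,2.78,0],[4,0,-1.48,2.86,0]]])

```text
t: 7.05
tcp_pos: [0.5429, 0.124, 0.1404]
tool_rot: [0.999, -0.038, -0.0, 0.0]
force: [1.4, -5.1, -0.5]
finger_gap: 0.123
gripper_force: 29.3
```

```bash
python3 -c "
from h import *
arc(.227,.227-.2*(1-np.cos(np.pi*np.arange(1,11)/10))/2)"
```

```text
t 7.05 tcp [0.5429 0.124  0.1404] F [ 1.4 -5.1 -0.5] gap 0.123 29.258015155792236
shift units [-0.08 -0.01  0.05] yaw units 0.01 tilt 0.06889210626168572
0.222 [ 0.   -0.01  0.03]
0.208 [ 0.   -0.03  0.12]
0.186 [ 0.   -0.06  0.26]
0.158 [ 0.   -0.09  0.44]
0.127 [ 0.   -0.11  0.64]
0.096 [ 0.   -0.14  0.84]
0.068 [ 0.   -0.15  1.02]
0.046 [ 0.   -0.16  1.16]
0.032 [ 0.   -0.16  1.26]
0.027 [ 0.   -0.17  1.29]
```

drive_tool(motion=[[[4,0,0.02,0.03,0],[4,0,0.01,0.12,0],[4,0,-0.01,0.26,0],[4,0,-0.03,0.44,0],[4,0,-0.05,0.64,0],[4,0,-0.07,0.84,0],[4,0,-0.08,1.02,0],[4,0,-0.09,1.15,0],[4,0,-0.09,1.23,0],[4,0,-0.09,1.26,0]]])

```text
t: 8.05
tcp_pos: [0.5432, 0.1279, 0.1028]
tool_rot: [0.999, -0.038, -0.0, -0.001]
force: [2.0, 5.3, 0.5]
finger_gap: 0.126
gripper_force: 30.0
```

drive_tool(motion=[[[4,0,-0.05,0.04,0],[4,0,-0.05,0.08,0],[4,0,-0.05,0.12,0],[4,0,-0.05,0.15,0],[4,0,-0.05,0.15,0]]])

```text
t: 8.55
tcp_pos: [0.5433, 0.1279, 0.1003]
tool_rot: [0.999, -0.038, 0.0, 0.0]
force: [-0.2, -0.9, 8.9]
finger_gap: 0.124
gripper_force: 31.1
```

drive_tool(motion=[[[4,0,0,0.03,0],[4,0,0,0.06,0],[4,0,0,0.06,0]]])

```text
t: 8.85
tcp_pos: [0.5433, 0.128, 0.1002]
tool_rot: [0.999, -0.038, 0.001, 0.0]
force: [-3.8, -0.9, 20.1]
finger_gap: 0.126
gripper_force: 32.2
```

Contact: the TCP stays at 0.1002 while the upward force rises from 9 to 20 N. I'll confirm it is shut with a picture.

```bash
python3 -c "
from h import *
a=manip.snapshot('side');t=manip.snapshot('top');
cv2.imwrite('pics/m4.png',np.hstack([a[140:390,130:430],t[140:390,300:600]])[:,:,::-1])"
```

```text
(no output)
```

View pics/m4.png

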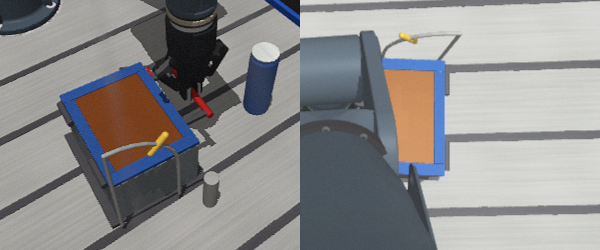

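Both views show the guard flat on the rim (side crop corners near (62,98), (145,65), (198,145), (115,180)). The bar is in the gripper at (200,100), and the pin and can haven't moved. It's shut, so I'll raise it to 45°.

```bash
python3 -c "
from h import *
k=(1-np.cos(np.pi*np.arange(1,21)/20))/2
arc(0,.775*k)"
```

```text
t 8.95 tcp [0.5434 0.128  0.1002] F [-4.6 -1.8 20.3] gap 0.12 32.132370471954346
shift units [-0.08 -0.04  0.17] yaw units 0.01 tilt 0.08414505580406013
0.005 [ 0.    0.   -0.03]
0.019 [ 0.    0.   -0.12]
0.042 [ 0.    0.01 -0.27]
0.074 [ 0.    0.02 -0.48]
0.113 [ 0.    0.04 -0.74]
0.16 [ 0.    0.08 -1.03]
0.212 [ 0.    0.15 -1.36]
0.268 [ 0.    0.23 -1.72]
0.327 [ 0.    0.35 -2.09]
0.387 [ 0.    0.48 -2.46]
0.448 [ 0.    0.64 -2.82]
0.507 [ 0.    0.82 -3.16]
0.563 [ 0.    1.01 -3.47]
0.615 [ 0.    1.19 -3.75]
0.662 [ 0.    1.37 -3.99]
0.701 [ 0.    1.54 -4.19]
0.733 [ 0.    1.67 -4.35]
0.756 [ 0.    1.77 -4.46]
0.77 [ 0.    1.84 -4.52]
0.775 [ 0.    1.86 -4.55]
```

drive_tool(motion=[[[4,0,0,-0.1,0],[4,0,0,-0.2,0],[4,0,0.01,-0.37,0],[4,0,0.02,-0.58,0],[4,0,0.04,-0.84,0],[4,0,0.08,-1.13,0],[4,0,0.15,-1.46,0],[4,0,0.23,-1.82,0],[4,0,0.35,-2.19,0],[4,0,0.48,-2.56,0]]], squeeze=40)

```text
t: 9.95
tcp_pos: [0.5422, 0.114, 0.1751]
tool_rot: [0.999, -0.038, 0.0, -0.0]
force: [2.9, -3.4, -5.8]
finger_gap: 0.126
gripper_force: 38.8
```

drive_tool(motion=[[[4,0,0.16,-0.36,0],[4,0,0.34,-0.7,0],[4,0,0.53,-1.01,0],[4,0,0.71,-1.29,0],[4,0,0.89,-1.53,0],[4,0,1.06,-1.73,0],[4,0,1.19,-1.89,0],[4,0,1.29,-2.0,0],[4,0,1.36,-2.06,0],[4,0,1.38,-2.09,0]]])

```text
t: 10.95
tcp_pos: [0.5392, 0.0748, 0.2383]
tool_rot: [0.999, -0.038, 0.001, -0.002]
force: [2.2, 7.1, 3.1]
finger_gap: 0.122
gripper_force: 38.9
```

```bash
python3 -c "
from h import *
go(bp(np.pi/4)-[0,0,.019]); s=manip.sense()
d=s['tcp_pos']+[0,0,.019]-H; print('ang by tool',np.arctan2(d[2],d@u),np.hypot(d[2],d@u))
a=manip.snapshot('side');t=manip.snapshot('top');cv2.imwrite('pics/s5.png',a[:,:,::-1]);cv2.imwrite('pics/t5.png',t[:,:,::-1])
cv2.imwrite('pics/z5.png',np.hstack([cv2.resize(a[140:340,170:370],(400,400),interpolation=2),cv2.resize(t[150:350,300:500],(400,400),interpolation=2)])[:,:,::-1])"
```

```text
t 10.95 tcp [0.5392 0.0748 0.2383] F [2.2 7.1 3.1] gap 0.122 38.940187096595764
shift units [-0.08  0.09  0.18] yaw units 0.0 tilt 0.27771471269102
ang by tool 0.795603227885201 0.20066359666365316
```

View pics/z5.png

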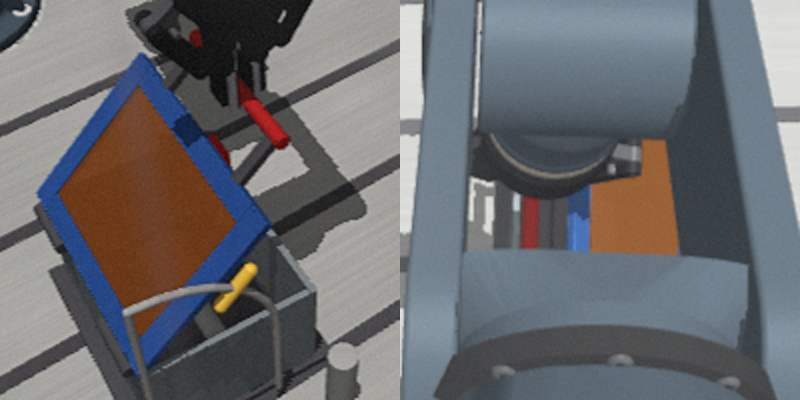

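The side crop shows the guard raised. Its +y free corner is at zoom (270,228), about (305,254) full, and the bar end is at (283,142), about (311,211) full. Both bystanders in this crop are unmoved. I'll measure the angle by casting these rays onto vertical planes across the hinge.

```bash
python3 -c "
from h import *
a=cv2.imread('pics/s5.png')[:,:,::-1].copy(); v=np.array([np.cos(yaw),np.sin(yaw),0])
def ang(n,p,along):
  o,d=ray(n,p); P=o+d*((along-(o-H)@v)/(d@v)); q=P-H; print(p,P.round(4),'ang',round(np.degrees(np.arctan2(q[2],q@u)),2),'r',round(np.hypot(q[2],q@u),4))
s,ar=blob(a,*RED,(285,170,330,230)); print(s,ar); ang('side',s[1],.065)
# blue-frame outer contour corners
m=cv2.inRange(cv2.cvtColor(a,cv2.COLOR_RGB2HSV),(100,120,40),(125,255,255)); m[:150]=0;m[345:]=0;m[:,:180]=0;m[:,320:]=0
c=max(cv2.findContours(m,cv2.RETR_EXTERNAL,cv2.CHAIN_APPROX_NONE)[0],key=cv2.contourArea)
x=c[:,0,:].astype(float)
i=x[:,0].argmax(); print('corner',x[i]); ang('side',x[i],.1)
i=x[:,1].argmin(); print('corner',x[i]); ang('side',x[i],-.1)
t=cv2.imread('pics/t5.png')[:,:,::-1].copy(); b,ar=blob(t,*RED,(355,230,380,280)); print(b,ar)
# top: lateral bar position at mid visible, for height of bar at r=.195
p=np.mean(b,0)
for th in (43,44,45,46,47):
  z=bp(np.radians(th))[2]; P=plane('top',p,z); print(th,'pred',round(.195*np.cos(np.radians(th)),4),'meas',round((P-H)@u,4))
for th in (44,45,46): print(th,'bar end px',proj('side',bp(np.radians(th))+.065*v),'corner',proj('side',H+(bp(np.radians(th))-H)*152/195+.1*v))
"
```

```text
[(np.float32(288.07428), np.float32(182.75742)), (np.float32(312.401), np.float32(212.49008))] 242.0
(np.float32(312.401), np.float32(212.49008)) [0.6018 0.0732 0.243 ] ang 41.92 r 0.193
corner [306. 252.]
[306. 252.] [0.6343 0.0395 0.2145] ang 41.76 r 0.1509
corner [240. 166.]
[240. 166.] [0.4346 0.0508 0.2177] ang 43.72 r 0.1501
[(np.float32(365.33102), np.float32(249.05545)), (np.float32(364.32755), np.float32(273.13864))] 122.0
43 pred 0.1426 meas 0.1398
44 pred 0.1403 meas 0.14
45 pred 0.1379 meas 0.1401
46 pred 0.1355 meas 0.1402
47 pred 0.133 meas 0.1403
44 bar end px [310.2 210.2] corner [303.9 250.6]
45 bar end px [308.7 209.6] corner [302.6 250.3]
46 bar end px [307.1 209. ] corner [301.3 250.1]
```

Tool and camera estimates put the guard at about 43–44°, with a 7 N push towards the hinge. I'll raise it a little and relieve that push.

drive_tool(motion=[[[4,0,0.03,-0.06,0],[4,0,0.06,-0.12,0],[4,0,0.09,-0.17,0],[4,0,0.09,-0.17,0],[4,0,0.09,-0.17,0]]])

```text
t: 11.55
tcp_pos: [0.5389, 0.0709, 0.2426]
tool_rot: [0.999, -0.038, 0.0, -0.001]
force: [2.2, 6.1, 2.6]
finger_gap: 0.122
gripper_force: 39.2
```

```bash
cat >> h.py <<'E'
def meas():
    v=np.array([np.cos(yaw),np.sin(yaw),0]); a=manip.snapshot('side'); t=manip.snapshot('top'); go(bp(np.pi/4)-[0,0,.019])
    def ang(p,al):
        o,d=ray('side',p); P=o+d*((al-(o-H)@v)/(d@v)); q=P-H; print(p,'ang',round(np.degrees(np.arctan2(q[2],q@u)),2),'r',round(np.hypot(q[2],q@u),4))
    s,_=blob(a,*RED,(280,170,330,230)); ang(s[1],.065)
    m=cv2.inRange(cv2.cvtColor(a,cv2.COLOR_RGB2HSV),(100,120,40),(125,255,255)); m[:150]=0;m[345:]=0;m[:,:180]=0;m[:,320:]=0
    x=max(cv2.findContours(m,cv2.RETR_EXTERNAL,cv2.CHAIN_APPROX_NONE)[0],key=cv2.contourArea)[:,0,:].astype(float)
    ang(x[x[:,0].argmax()],.1); ang(x[x[:,1].argmin()],-.1)
    b,_=blob(t,*RED,(350,220,390,290)); h=(plane('top',np.mean(b,0),.252)-H)@u; print('top u',round(h,4),np.degrees(np.arccos(h/.195)).round(2))
    T=manip.sense()['tcp_pos']-H; print('tool u',round(T@u,4),np.degrees(np.arccos(T@u/.195)).round(2))
    return a,t
E
python3 -c "
from h import *
meas()"
```

```text
t 11.65 tcp [0.5389 0.0709 0.2426] F [2.3 5.1 3.1] gap 0.116 39.22329783439636
shift units [-0.08 -0.05  0.32] yaw units 0.01 tilt 0.09224717787991893
(np.float32(309.7317), np.float32(211.41461)) ang 43.73 r 0.193
[303. 252.] ang 43.8 r 0.1496
[237. 166.] ang 45.63 r 0.1482
top u 0.1359 45.83
tool u 0.1365 45.58
```

drive_tool(motion=[[[4,0,0,0,0],[4,0,0,0,0],[4,0,0,0,0],[4,0,0,0,0],[4,0,0,0,0],[4,0,0,0,0]]])

```text
t: 12.25
tcp_pos: [0.5389, 0.0709, 0.2426]
tool_rot: [0.999, -0.038, 0.0, -0.001]
force: [1.0, 5.8, 2.8]
finger_gap: 0.119
gripper_force: 39.2
```

```bash
python3 -c "
from h import *
meas(); print(manip.sign_off())"
```

```text
t 12.35 tcp [0.5389 0.0709 0.2426] F [1.5 5.2 2.4] gap 0.122 39.221397042274475
shift units [-0.08 -0.05  0.32] yaw units 0.01 tilt 0.09360885997679666
(np.float32(309.67072), np.float32(211.4634)) ang 43.74 r 0.1929
[303. 252.] ang 43.8 r 0.1496
[237. 166.] ang 45.63 r 0.1482
top u 0.136 45.79
tool u 0.1365 45.57
the job is handed in; nothing more can be done
None
```

I lowered the guard gently until it was flat against its stop, then raised it to about 45° (estimates 43.7° to 45.8°) and handed in still gripping it. The interlock lamp was hidden from both cameras, so I didn't see it reset. The pin and can haven't moved; the block wasn't visible at the end, but the gripper never went near it.

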